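Shut the open sample vials, then hold the shaker's run dial at its third notch

TASK

Press shut every flip cap that stands open on the sample vials in the shaker's rack, before you turn the run dial. Then take the dial by its orange handle, turn it clockwise past the first two clicks to the third mark (three red strokes), and hold it there against its spring: finish while still holding it, do not let go. Leave the other things on the bench where they are.

Things in the scene. Friction and masses are not known exactly. Their poses are not given: they have to be found in the camera images.
- cap_a (a joint): hinge of the orange flip cap on vial a, rad: 0 = fully shut on the vial, about 1.6 = standing straight up, 2.3 = leaning fully back. A little stiff (about 0.5 N at the cap), so it stays where it is left; it does not latch.
- vial_a_mouth (a point): centre of the rim of white vial a (34 mm wide, 75 mm tall, clamped in the shaker's blue rack, rim about 141 mm above the table). Axes: z up, +x from the mouth towards the cap's hinge, whose line runs along y at x = +20 mm, z = 0. The four vials stand in one row, 64 mm apart, in any order; caps open away from the robot.
- cap_a_lip (a point): end of the thumb tab of the orange cap a, 49 mm from the hinge line (moves with the cap). Shut, the cap is a 37 mm disc over the mouth, from 1 to 8 mm above the rim, its 14 mm wide tab on the side away from the hinge.
- cap_b (a joint): hinge of the yellow flip cap on vial b, rad: 0 = fully shut on the vial, about 1.6 = standing straight up, 2.3 = leaning fully back. A little stiff (about 0.5 N at the cap), so it stays where it is left; it does not latch.
- vial_b_mouth (a point): centre of the rim of white vial b (34 mm wide, 75 mm tall, clamped in the shaker's blue rack, rim about 141 mm above the table). Axes: z up, +x from the mouth towards the cap's hinge, whose line runs along y at x = +20 mm, z = 0. The four vials stand in one row, 64 mm apart, in any order; caps open away from the robot.
- cap_b_lip (a point): end of the thumb tab of the yellow cap b, 49 mm from the hinge line (moves with the cap). Shut, the cap is a 37 mm disc over the mouth, from 1 to 8 mm above the rim, its 14 mm wide tab on the side away from the hinge.
- cap_c (a joint): hinge of the green flip cap on vial c, rad: 0 = fully shut on the vial, about 1.6 = standing straight up, 2.3 = leaning fully back. A little stiff (about 0.5 N at the cap), so it stays where it is left; it does not latch.
- vial_c_mouth (a point): centre of the rim of white vial c (34 mm wide, 75 mm tall, clamped in the shaker's blue rack, rim about 141 mm above the table). Axes: z up, +x from the mouth towards the cap's hinge, whose line runs along y at x = +20 mm, z = 0. The four vials stand in one row, 64 mm apart, in any order; caps open away from the robot.
- cap_c_lip (a point): end of the thumb tab of the green cap c, 49 mm from the hinge line (moves with the cap). Shut, the cap is a 37 mm disc over the mouth, from 1 to 8 mm above the rim, its 14 mm wide tab on the side away from the hinge.
- cap_d (a joint): hinge of the red flip cap on vial d, rad: 0 = fully shut on the vial, about 1.6 = standing straight up, 2.3 = leaning fully back. A little stiff (about 0.5 N at the cap), so it stays where it is left; it does not latch.
- vial_d_mouth (a point): centre of the rim of white vial d (34 mm wide, 75 mm tall, clamped in the shaker's blue rack, rim about 141 mm above the table). Axes: z up, +x from the mouth towards the cap's hinge, whose line runs along y at x = +20 mm, z = 0. The four vials stand in one row, 64 mm apart, in any order; caps open away from the robot.
- cap_d_lip (a point): end of the thumb tab of the red cap d, 49 mm from the hinge line (moves with the cap). Shut, the cap is a 37 mm disc over the mouth, from 1 to 8 mm above the rim, its 14 mm wide tab on the side away from the hinge.
- dial (a joint): turn of the run dial, rad: 0 = at rest (the spring returns it there from anywhere when let go), growing CLOCKWISE seen from above. Detents: 0.4 (first, one green stroke), 0.8 (second, two blue strokes), 1.2 (third, three red strokes); end stop 1.26. Return torque 0.2 N m at rest, 0.35 at the third, swinging between 0.1 and 0.47 from click to click: about 2 to 11 N at the handle.
- dial_axis (a point): centre of the top face of the black dial disc (110 mm diameter, about 92 mm above the table), on its vertical axis; the point turns with the dial. The dial lies on top of a yellow box 150 x 150 mm, 78 mm tall.
- dial_handle: centre (half-way up) of the orange upright round handle post on the dial: 14 mm diameter, standing 37 mm above the disc, 45 mm from the dial's axis, on the robot's side; it goes round with the dial, sweeping from right to left as seen from the robot. May be pinched or pushed from the side.
- seed_pot: terracotta cup-shaped seed pot, 70 mm diameter, 65 mm tall; origin at the centre of its underside. A bystander, to be left alone.
- scoop: small steel scoop with green handle, about 180 mm long and 18 mm tall, lying flat; origin on the table under its neck, between handle and blade. A bystander, to be left alone.
- buffer_bottle: white bottle with blue cap, 56 mm diameter, 110 mm tall; origin at the centre of its underside. A bystander, to be left alone.
- spare_jar: amber jar with black lid, 60 mm diameter, 70 mm tall; origin at the centre of its underside. A bystander, to be left alone.
- foil_pan: aluminium pan 100 x 120 x 35 mm; origin at the centre of its underside. A bystander, to be left alone.
- sample_cup: green plastic cup, 76 mm diameter, 80 mm tall; origin at the centre of its underside. A bystander, to be left alone.
- weight: brass weight, 40 mm diameter, 30 mm tall; origin at the centre of its underside. A bystander, to be left alone.

How it is judged (in metres and radians):
On the way, in this order (a step that is already met when the one before it is completed fails the run):
1. all four caps are shut (value of joint each of cap_a, cap_b, cap_c, cap_d below 0.08 rad), for 0.2 s.
2. the dial is at its third notch, held by the fingers on its handle (value of joint dial above 1.1 rad and contact force between the fingers and dial_handle above 2 N), for 0.3 s.
At the end, for the whole second after the job is handed in: All four caps are shut (within 0.08 rad), the dial is still at its third notch (1.10 rad or more, not turning), and the fingers hold it there by the handle (more than 2 N) (all of step 1 and all of step 2 and velocity of joint dial between -0.1 and 0.1 rad/s); the arm keeps its last pose, push and grip.
It fails at once if the dial is turned (past 0.2 rad) while a cap is open (value of joint dial above 0.2 rad and value of joint any of cap_a, cap_b, cap_c, cap_d above 0.08 rad).
It fails at once if a bystander is shifted by more than 40 mm or tipped over (distance of any of seed_pot, scoop, buffer_bottle, spare_jar, foil_pan, sample_cup, weight from where it was at the start of the episode above 0.04 m or angle between any of seed_pot, scoop, buffer_bottle, spare_jar, foil_pan, sample_cup, weight's own z axis and vertical above 0.6 rad).
It also fails if it takes over 58 s, if anything falls off the work surface, if the arm or the gripper's body presses on something with over 40 N, if the wrist force passes 120 N, or if a joint passes its speed limit or range.

ROBOT

A 6-joint arm with a two-finger parallel gripper is mounted at the origin on the work surface. World frame = base frame: x ahead of the robot, y to its left, z up, the work surface at z = 0. Lengths are in mm, angles in rad, forces in N, time in s.
With the tool pointing down it reaches from about 275 to 750 mm from the base axis. Payload 10.2 kg.
Tool frame: the origin (TCP) lies between the finger pads; the fingertips stand 11 mm ahead of it and the grasp point (between the pads) lies 8 mm behind it (ctrl.tip_extent is the distance from the TCP to the fingertips, in mm); z points along the fingers, y is the direction in which the jaws open and shut (so a half turn about z gives the same grasp; the last joint's range is limited). The gripper opens to 85 mm and grips with 20 to 120 N. Pads are 22 mm wide; open, the fingers measure 114 mm over their backs; the gripper's body (76 mm by 85 mm) begins 54 mm behind the grasp point. The pads swing forward as they close: fully open they stand 13 mm farther back than shut.
Start: joints at [-1.473, 0.313, 1.498, -0, 1.331, -0.223], TCP at [165.533, -498.227, 219.494] pointing down, gripper open.
Joint ranges: [-2.94, 2.94], [-0.97, 2.17], [0.19, 2.56], [-1.23, 4.37], [0.02, 3.11], [-2.88, 2.88]. Speed limits (rad/s): [2.39, 2.39, 3.01, 3.14, 3.14, 3.14].

INTERFACE

Orientations are given as a unit quaternion [w, x, y, z].
In Python, from rig import ctrl gives the robot as it stands.
- The arm moves only by the tool apply_moves, never from a script. Its argument "commands" is a list of rows, each a list of 5 numbers: the finger opening in cm, from 0 to 8.54, then the shift along the tool's x, y, z in cm, then the turn about the tool's z in rad. In form: [[jaw, dx, dy, dz, roll], ...]. A call has 1 to 12 rows; each row shifts and turns the commanded pose from where the row before left it, along the tool's axes as they then stand; what a row does not reach is not made up. A row lasts 1/12 s, in which the tool goes at most 41.7 mm and 7.16 degrees, less where a joint would pass 70% of its speed; a pose out of reach is approached as far as the arm can. A call with a gripper value outside its range is refused whole. The fingers move at their own pace and stop on an object; "squeeze" is the grip in N (left out, the last holds). Time passes only in rows, so rows that do not move let the fingers close. It gives the time, the measured TCP pose, the force and the opening at its end, in the units of the state.
- ctrl.sense(): the state, without advancing time (a new reading comes with each control period).
- ctrl.capture(name): name is "scene" or "top"; returns the picture (400x640x3 uint8, red, green, blue); there is no depth.
- ctrl.camera_info(name): a dict with "fov_y" (degrees; the focal length in pixels is half the picture's height over the tangent of half this angle, whatever the lens; pixels are square), "cx", "cy" (the principal point, pixels), "dist_coeffs" ([k1, k2, p1, p2, k3] as OpenCV has them; the pictures are not rectified), "camera_from_world" (4x4, takes a point from world to camera coordinates). Camera axes: x right, y down, z forward; pixel columns grow to the right and rows downward; lengths in mm; the calibration is good to about 2 mm. A picture is of the moment at which its call begins. camera_info takes no time and is no camera call.
- ctrl.finish_job(): hands the job in, once; it reports no verdict.
The state is a dict: "time_s": time; "joints": joint angles; "dq": joint speeds; "tau": joint torques, N m; "eef_pos": TCP position; "ee_rot": TCP orientation; "force": force on the tool from outside, world axes, zero at the start; "wrist_torque": the same for the moment, N m; "grip_width": opening from 0.0 (shut) to 1.0 (fully open).
Only numpy, scipy, OpenCV 4.12 (cv2) and the standard library are available. Lean on these libraries where they do the work, as an engineer would, in place of code of your own. Each camera call takes 0.05 s, during which the arm holds its last target.

## Working session

There is one attempt and no reset: what is moved stays moved. The work goes in short steps, Python scripts to look and compute and a tool call to move; the robot and the scene stay as the last step left them, time stands still between calls to the robot, and variables do not carry over. Pictures are saved under pics/ and viewed, and the job is handed in when it is done.

Besides the shell and the picture viewer there is one more tool, called after "Request:" as name(argument=value, ...), one argument or row to a line, values as JSON. apply_moves: Moves the arm, as the interface text tells. Its arguments: {"type":"object","properties":{"commands":{"type":"array"},"squeeze":{"type":"number"}},"required":["commands"]}

```bash
mkdir -p pics; ls
python3 - <<'E'
from rig import ctrl
import cv2
for n in("scene","top"):
    cv2.imwrite(f"pics/{n}0.png",ctrl.capture(n)[:,:,::-1])
    print(n,ctrl.camera_info(n))
print(ctrl.sense(),ctrl.tip_extent)
E
```

```text
pics
scene {'fov_y': 53.35546360766826, 'cx': 311.7514234239668, 'cy': 202.7087051569055, 'dist_coeffs': array([0.033687, 0.      , 0.      , 0.      , 0.      ]), 'camera_from_world': array([[-8.34529008e-01,  5.50658383e-01,  1.83488500e-02,
         4.40760782e+02],
       [ 2.90166538e-01,  4.67573327e-01, -8.34972194e-01,
        -8.39716798e+01],
       [-4.68363871e-01, -6.91484294e-01, -5.49986141e-01,
         1.54703240e+03],
       [ 0.00000000e+00,  0.00000000e+00,  0.00000000e+00,
         1.00000000e+00]])}
top {'fov_y': 54.86616997067374, 'cx': 317.04479281729164, 'cy': 200.1106891468821, 'dist_coeffs': array([-0.01561639,  0.        ,  0.        ,  0.        ,  0.        ]), 'camera_from_world': array([[-2.57047664e-02, -9.99446124e-01, -2.11354965e-02,
         2.94873298e+01],
       [-9.93569351e-01,  2.78743259e-02, -1.09740453e-01,
         5.71034694e+02],
       [ 1.10268808e-01,  1.81787289e-02, -9.93735540e-01,
         1.14856137e+03],
       [ 0.00000000e+00,  0.00000000e+00,  0.00000000e+00,
         1.00000000e+00]])}
{'time_s': 0.1, 'joints': array([-1.47342943e+00,  3.13366944e-01,  1.49835895e+00,  2.74780431e-05,
        1.33097741e+00, -2.23389156e-01]), 'dq': array([-0.00051743, -0.0012498 , -0.00191712,  0.00052713, -0.00077121,
        0.00032578]), 'tau': array([ 2.29385143e-03, -4.12899041e+01, -2.60139835e+01, -2.12326568e-04,
        3.03277098e-03,  9.87428422e-06]), 'eef_pos': array([ 165.50150572, -497.98309862,  219.00698582]), 'ee_rot': array([-5.53386569e-04,  9.87167356e-01,  1.59688140e-01,  4.82862799e-05]), 'force': array([-0.17394964,  0.08233835,  0.42384394]), 'wrist_torque': array([ 0.03393114,  0.03136727, -0.01606291]), 'grip_width': 1.0007746649407463} 11.0
```

View pics/scene0.png

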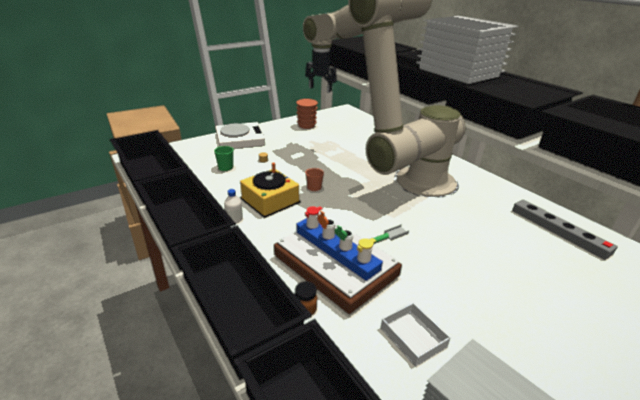

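View pics/top0.png

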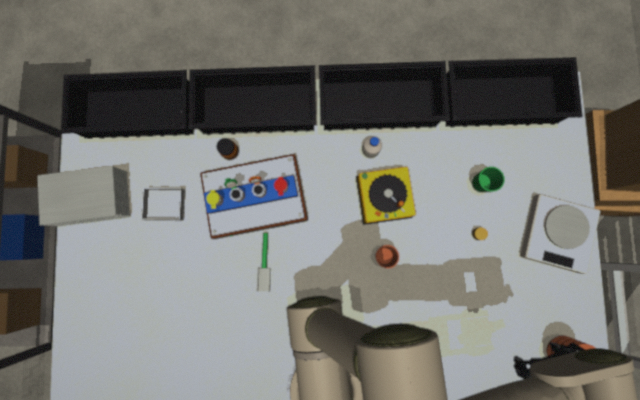

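```bash
cat > h.py <<'E'
from rig import ctrl
import numpy as np, cv2
def K(i):
    f=200/np.tan(np.radians(i['fov_y']/2)); return np.array([[f,0,i['cx']],[0,f,i['cy']],[0,0,1.]])
def ray(n,px):
    i=ctrl.camera_info(n); M=i['camera_from_world']; R=M[:3,:3];t=M[:3,3]
    u=cv2.undistortPoints(np.array([[px]],float),K(i),i['dist_coeffs'])[0,0]
    return -R.T@t, R.T@np.array([u[0],u[1],1])
def onz(n,px,z):
    o,d=ray(n,px); return o+d*(z-o[2])/d[2]
def proj(n,p):
    i=ctrl.camera_info(n); M=i['camera_from_world']
    return cv2.projectPoints(np.array(p,float).reshape(-1,1,3),cv2.Rodrigues(M[:3,:3])[0],M[:3,3],K(i),i['dist_coeffs'])[0][:,0]
def tri(p1,p2):
    (a,u),(b,v)=ray("scene",p1),ray("top",p2)
    s=np.linalg.lstsq(np.c_[u,-v],b-a,rcond=None)[0]
    A=a+u*s[0];B=b+v*s[1]; return (A+B)/2,np.linalg.norm(A-B)
def blobs(im,lo,hi,mn=6):
    h=cv2.cvtColor(im,cv2.COLOR_RGB2HSV); m=cv2.inRange(h,np.array(lo),np.array(hi))
    n,l,s,c=cv2.connectedComponentsWithStats(m)
    return [(c[k].round(1).tolist(),s[k].tolist()) for k in range(1,n) if s[k][4]>=mn]
E
python3 - <<'E'
import cv2
a=cv2.imread("pics/scene0.png");b=cv2.imread("pics/top0.png")
cv2.imwrite("pics/c1.png",cv2.resize(a[195:305,265:415],None,fx=5.3,fy=5.3,interpolation=cv2.INTER_CUBIC))
cv2.imwrite("pics/c2.png",cv2.resize(b[150:245,195:315],None,fx=6,fy=6,interpolation=cv2.INTER_CUBIC))
cv2.imwrite("pics/c3.png",cv2.resize(a[150:220,230:330],None,fx=7,fy=7,interpolation=cv2.INTER_CUBIC))
cv2.imwrite("pics/c4.png",cv2.resize(b[155:230,350:420],None,fx=7,fy=7,interpolation=cv2.INTER_CUBIC))
E
```

```text
(no output)
```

View pics/c1.png

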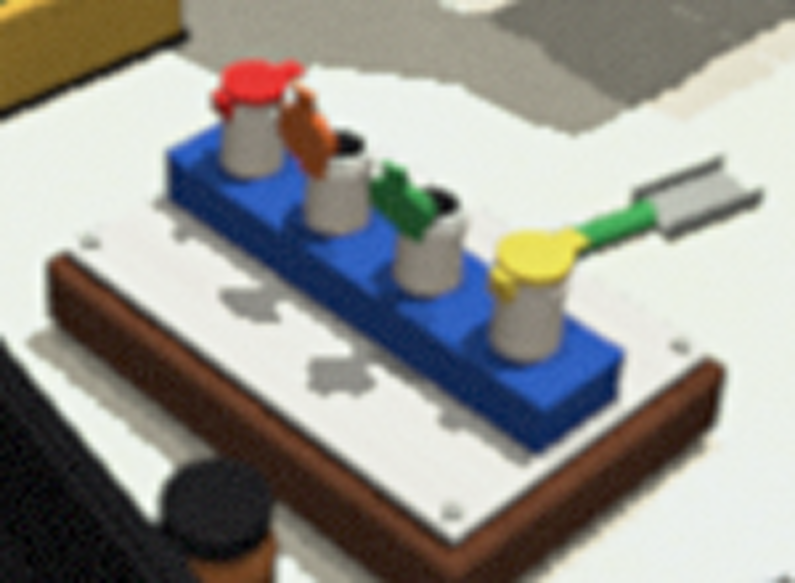

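View pics/c2.png

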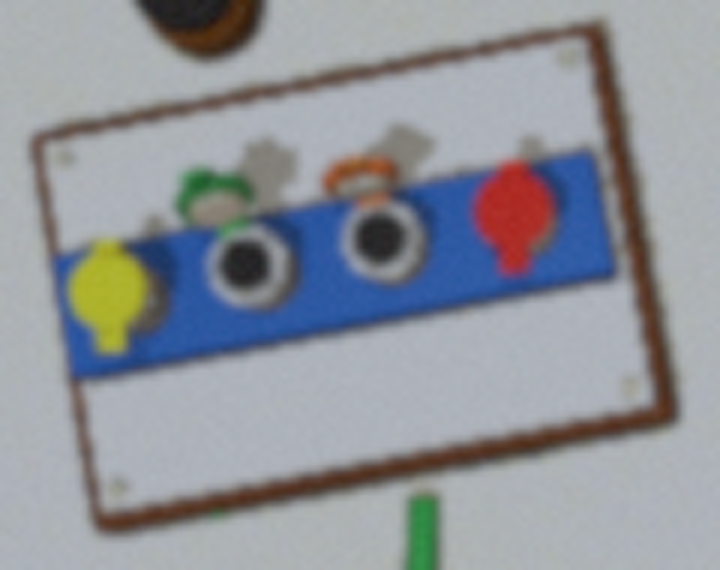

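View pics/c3.png

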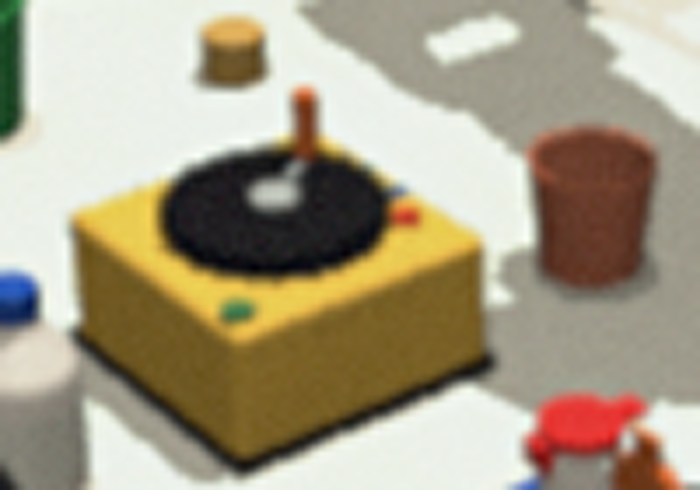

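View pics/c4.png

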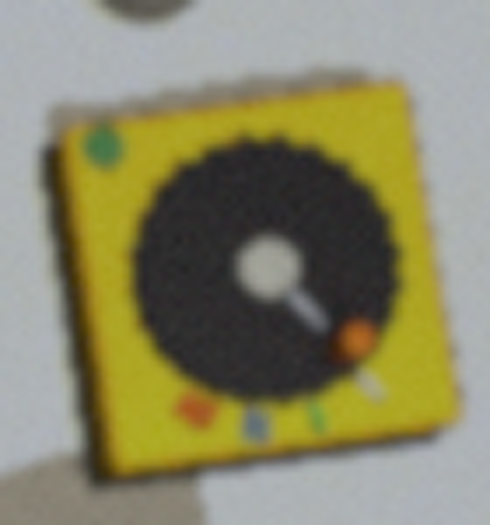

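Run:
```python
from h import *
P={}
for n,c,z in [("yel",(110,288),149),("grn",(248,266),141),("org",(382,238),141),("red",(514,212),149)]:
    px=((c[0]+.5)/6-.5+195,(c[1]+.5)/6-.5+150); P[n]=onz("top",px,z); print(n,px,P[n].round(1))
k=list(P)
for a,b in zip(k,k[1:]): print(np.linalg.norm((P[b]-P[a])[:2]))
d=(P['red']-P['yel'])[:2]; print("row dir",d/np.linalg.norm(d), np.degrees(np.arctan2(*d[::-1])))
# scene check of cap centres
for n,c in [("yel",(537,257)),("red",(253,83))]:
    px=((c[0]+.5)/5.3-.5+265,(c[1]+.5)/5.3-.5+195)
    print(n,proj("scene",P[n]),px)
f=lambda c:((c[0]+.5)/7-.5+350,(c[1]+.5)/7-.5+155)
A=onz("top",f((268,267)),94); print("axis",A.round(1))
H=onz("top",f((357,336)),129); print("handle top",H.round(1),np.linalg.norm((H-A)[:2]),np.degrees(np.arctan2(*(H-A)[[1,0]])))
for nm,c in [("white",(370,385)),("g",(317,415)),("b",(257,425)),("r",(196,409))]:
    M=onz("top",f(c),78);print(nm,M.round(1),np.degrees(np.arctan2(*(M-A)[[1,0]])))
g=lambda c:((c[0]+.5)/7-.5+230,(c[1]+.5)/7-.5+150)
print(tri(g((304,95)),f((357,334))),tri(g((273,192)),f((268,267))))
# tab tip tri for caps
q=lambda c:((c[0]+.5)/5.3-.5+265,(c[1]+.5)/5.3-.5+195); t=lambda c:((c[0]+.5)/6-.5+195,(c[1]+.5)/6-.5+150)
print("tabs red",tri(q((294,70)),t((515,272))),"yel",tri(q((580,240)),t((113,350))))
print("org tab",tri(q((303,90)),t((361,160))),"grn",tri(q((390,165)),t((207,172))))
for n in P: print(n, proj("top",P[n]))
for nm,px,z in [("pot",(387,255),65),("bottle",(372,143),110)]: print(nm,onz("top",px,z).round())
```

```text
yel (212.91666666666666, 197.58333333333334) [573.8 301.1 149. ]
grn (235.91666666666666, 193.91666666666666) [583.3 238.6 141. ]
org (258.25, 189.25) [594.7 175.8 141. ]
red (280.25, 184.91666666666666) [603.9 113.  149. ]
63.17368052633562
63.86018593298966
63.43899244312675
row dir [ 0.1580346  -0.98743357] -80.90716399427801
yel [[364.33867945 242.57357512]] (365.91509433962267, 243.08490566037736)
red [[312.38496244 209.80295764]] (312.3301886792453, 210.25471698113208)
axis [ 580.5 -192.7   94. ]
handle top [ 547.4 -221.   129. ] 43.61388527294145 -139.47943797031584
white [ 531.7 -235.5   78. ] -138.72566191544269
g [ 519.7 -212.9   78. ] -161.61079742690396
b [ 516.2 -187.7   78. ] 175.5993547630748
r [ 523.6 -162.6   78. ] 152.1595804268707
(array([ 547.0682249 , -220.21319984,  129.69736409]), np.float64(2.4379574701071736)) (array([ 579.83720816, -191.88075155,   98.21188449]), np.float64(0.34420062790590994))
tabs red (array([576.91739117, 112.85325506, 145.90525842]), np.float64(1.5294933463095421)) yel (array([544.18119373, 301.60447003, 145.31965392]), np.float64(2.9360903866544086))
org tab (array([621.55800183, 178.16929398, 187.96366285]), np.float64(4.573104545007554)) grn (array([619.27310277, 247.72261578, 185.34135416]), np.float64(3.0535642695137692))
yel [[212.91666667 197.58333333]]
grn [[235.91666667 193.91666667]]
org [[258.25 189.25]]
red [[280.25       184.91666667]]
pot [ 401. -187.   65.]
bottle [ 725. -151.  110.]
```

```bash
cat >> h.py <<'E'
from scipy.spatial.transform import Rotation as Ro
def rel(target,psi=None,s=None):
    s=s or ctrl.sense(); q=s['ee_rot']; R=Ro.from_quat([q[1],q[2],q[3],q[0]]).as_matrix()
    p=np.degrees(np.arctan2(R[1,0],R[0,0]))
    print("pos",s['eef_pos'].round(1),"psi",p.round(2),"F",s['force'].round(1),"t",s['time_s'])
    print("d tool cm",(R.T@(np.array(target)-s['eef_pos'])/10).round(2), "" if psi is None else "roll %.3f"%np.radians(p-psi))
E
python3 -c "
from h import *
rel([662,182,245],9)"
```

```text
pos [ 165.5 -498.   219. ] psi 18.38 F [-0.2  0.1  0.4] t 0.1
d tool cm [ 68.56 -48.88  -2.53] roll 0.164
```

Request:
apply_moves(
  commands=[
    [0,2.8,-2.0,-0.3,0],
    [0,2.8,-2.0,-0.3,0],
    [0,2.8,-2.0,-0.3,0],
    [0,2.8,-2.0,-0.3,0],
    [0,2.8,-2.0,-0.3,0],
    [0,2.8,-2.0,-0.3,0],
    [0,2.8,-2.0,-0.3,0],
    [0,2.8,-2.0,-0.3,0],
    [0,2.8,-2.0,-0.3,0],
    [0,2.8,-2.0,0,0],
    [0,2.8,-2.0,0,0],
    [0,2.8,-2.0,0,0],
  ],
  squeeze=40,
)

```text
time_s: 1.1
eef_pos: [409.3, -162.9, 246.4]
ee_rot: [-0.0, 0.987, 0.16, -0.0]
force: [0.0, -1.4, -0.2]
grip_width: 0.002
```

Request:
apply_moves(
  commands=[
    [0,2.8,-2.0,0,0],
    [0,2.8,-2.0,0,0],
    [0,2.8,-2.0,0,0],
    [0,2.8,-2.0,0,0],
    [0,2.8,-2.0,0,0],
    [0,2.8,-2.0,0,0],
    [0,2.8,-2.0,0,0],
    [0,2.8,-2.0,0,0],
    [0,2.8,-2.0,0,0],
    [0,2.8,-2.0,0,0],
    [0,0,0,0,0.1],
    [0,0,0,0,0.064],
  ],
)

```text
time_s: 2.1
eef_pos: [611.7, 115.2, 245.1]
ee_rot: [-0.0, 0.997, 0.077, -0.001]
force: [0.1, 0.6, -0.4]
grip_width: 0.001
```

```bash
python3 -c "
from h import *
rel([662,182,205],9);print(ctrl.sense()['grip_width'])"
```

```text
pos [611.7 115.2 245.1] psi 8.86 F [ 0.1  0.6 -0.4] t 2.1
d tool cm [ 6.01 -5.83  4.  ] roll -0.002
0.0008470559236143643
```

Request:
apply_moves(
  commands=[
    [0,2.0,-2.0,0,0],
    [0,2.0,-2.0,0,0],
    [0,2.0,-1.8,0,0],
    [0,0,0,2,0],
    [0,0,0,2,0],
    [0,0,0,1.3,0],
    [0,0,0,1.3,0],
    [0,0,0,0,0],
  ],
)

```text
time_s: 2.77
eef_pos: [660.4, 180.1, 177.0]
ee_rot: [0.0, 0.997, 0.078, -0.003]
force: [-0.1, 0.2, -0.7]
grip_width: -0.002
```

```bash
python3 -c "
from h import *
rel([594.7,175.8,179])
for n,a,b,c,d in(('scene',195,305,265,415),('top',140,250,195,315)):
    cv2.imwrite(f'pics/v_{n}.png',cv2.resize(ctrl.capture(n)[a:b,c:d,::-1],None,fx=5,fy=5,interpolation=cv2.INTER_CUBIC))"
```

```text
pos [660.4 180.1 177. ] psi 8.99 F [-0.1  0.2 -0.7] t 2.7667
d tool cm [-6.56 -0.6  -0.17]
```

View pics/v_scene.png

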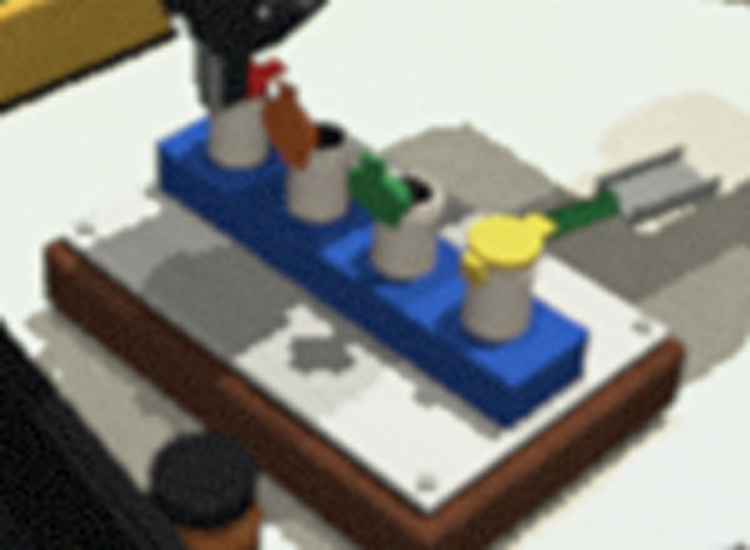

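View pics/v_top.png

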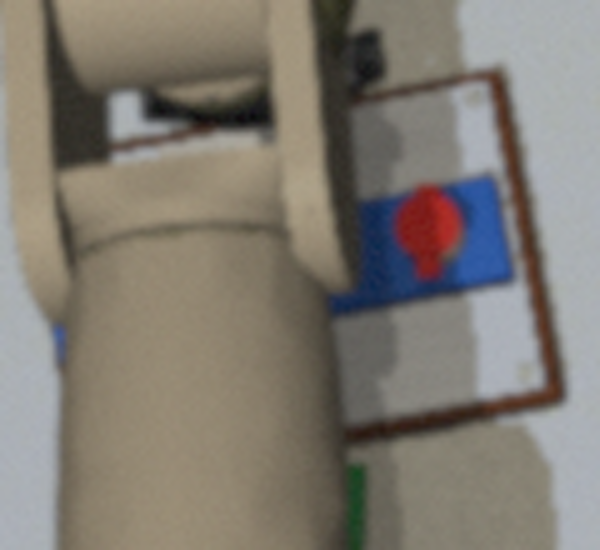

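Request:
apply_moves(
  commands=[
    [0,-1.2,-0.1,0,0],
    [0,-1.2,-0.1,0,0],
    [0,-1.2,-0.1,0,0],
    [0,-1.2,-0.1,0,0],
    [0,-1.2,-0.1,0,0],
    [0,-1.0,0,0.2,0],
    [0,0,0,0.6,0],
    [0,0,0,0.6,0],
    [0,0,0,0.4,0],
    [0,0,0,0,0],
    [0,0,0,0,0],
  ],
)

```text
time_s: 3.78
eef_pos: [592.0, 174.2, 162.1]
ee_rot: [-0.0, 0.997, 0.078, -0.0]
force: [0.7, 0.3, -0.3]
grip_width: -0.002
```

```bash
python3 -c "
from h import *
rel([594.7,175.8,158])
for n,a,b,c,d in(('scene',195,305,265,415),):
    cv2.imwrite(f'pics/v2_{n}.png',cv2.resize(ctrl.capture(n)[a:b,c:d,::-1],None,fx=5,fy=5,interpolation=cv2.INTER_CUBIC))"
```

```text
pos [592.  174.2 162.1] psi 8.98 F [ 0.7  0.3 -0.3] t 3.7833
d tool cm [ 0.29 -0.12  0.41]
```

View pics/v2_scene.png

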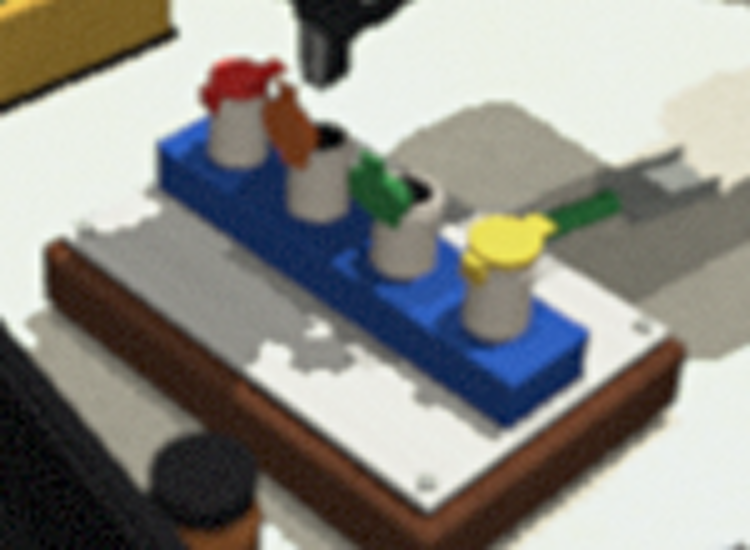

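```bash
python3 -c "
from h import *
s=ctrl.sense();p=s['eef_pos'];print(p)
f=lambda q:((q-[265,195])*5).round()
print(f(proj('scene',p-[0,0,11])),f(proj('scene',p)), f(proj('scene',[594.7,175.8,141])))
im=ctrl.capture('scene');cv2.imwrite('pics/s3.png',im[:,:,::-1]);cv2.imwrite('pics/t3.png',ctrl.capture('top')[:,:,::-1])
print(onz('scene',(265+322/5,195+82/5),151))
"
```

```text
[592.01141353 174.23280207 162.36767249]
[[319. 119.]] [[319. 102.]] [[315. 137.]]
[570.03466221 146.6466819  151.        ]
```

View pics/s3.png

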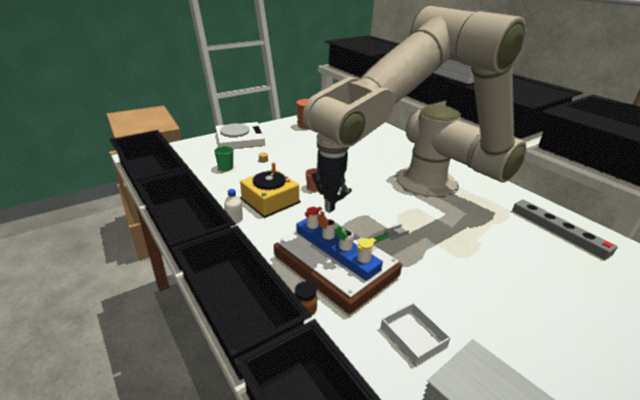

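View pics/t3.png

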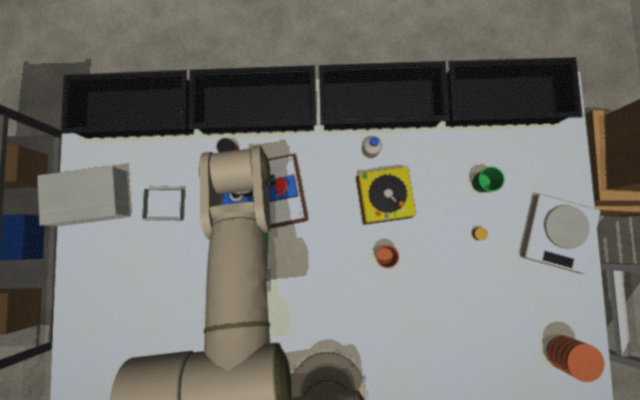

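```bash
python3 -c "
from h import *
R=Ro.from_euler('z',18.4,degrees=True).as_matrix()
y=R@[0,1,0]
for s in(-1,1):
  for dz in (-11,2,8): print(s,dz,proj('scene',np.array([165.5,-498,219+dz])+s*42.5*y))
print((proj('scene',[660.4,180.1,166])-[265,195])*5)
a=cv2.imread('pics/scene0.png');b=cv2.imread('pics/s3.png')
cv2.imwrite('pics/c5.png',np.hstack([cv2.resize(a[50:110,290:350],None,fx=6,fy=6),cv2.resize(b[170:230,290:350],None,fx=6,fy=6)]))
"
```

```text
-1 -11 [[311.48091093  96.6635576 ]]
-1 2 [[311.53528216  93.6796228 ]]
-1 8 [[311.56053462  92.29359729]]
1 -11 [[327.35720469 101.06360206]]
1 2 [[327.48303332  98.02288211]]
1 8 [[327.541504    96.61026473]]
[[217.89716098 142.2786891 ]]
```

View pics/c5.png

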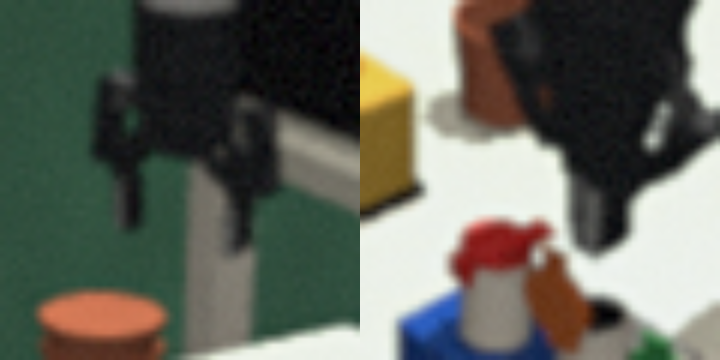

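```bash
python3 -c "
from h import *
b=cv2.imread('pics/top0.png')
cv2.imwrite('pics/c6.png',cv2.resize(b[330:400,500:620],None,fx=6,fy=6,interpolation=cv2.INTER_CUBIC))
for dz in(2,25): print([ ((proj('top',np.array([165.5,-498,219+dz])+s*42.5*(Ro.from_euler('z',18.4,degrees=True).as_matrix()@[0,1,0]))-[500,330])*6).round() for s in(-1,1)])
"
```

```text
[array([[266.,  86.]]), array([[ 74., 159.]])]
[array([[298., 101.]]), array([[102., 176.]])]
```

View pics/c6.png

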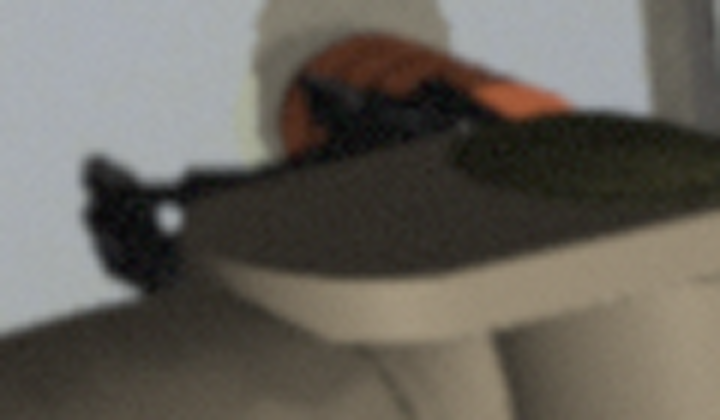

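```bash
python3 -c "
from h import *
for t in((96,160),(100,165),(105,170)):
  P,e=tri((329.5,91.),(500+t[0]/6,330+t[1]/6)); print(P.round(1),e, 'expected',np.array([165.5,-498,221])+42.5*(Ro.from_euler('z',18.4,degrees=True).as_matrix()@[0,1,0]))
"
```

```text
[ 157.2 -447.6  254.6] 10.512479190612662 expected [ 152.08491593 -457.67276951  221.        ]
[ 155.2 -449.7  253.7] 9.826546201604668 expected [ 152.08491593 -457.67276951  221.        ]
[ 153.1 -452.1  252.7] 9.368940138705417 expected [ 152.08491593 -457.67276951  221.        ]
```

Request:
apply_moves(
  commands=[
    [0,0,0,0.4,0],
    [0,0,0,0.4,0],
    [0,0,0,0.4,0],
    [0,0,0,0,0],
    [0,0,0,0,0],
  ],
)

```text
time_s: 4.35
eef_pos: [591.5, 174.2, 150.1]
ee_rot: [0.0, 0.997, 0.078, -0.0]
force: [0.1, 0.7, -0.2]
grip_width: -0.001
```

```bash
python3 -c "
from h import *
rel([594.7,175.8,158])
for n,a,b,c,d in(('scene',170,280,265,415),):
    cv2.imwrite(f'pics/v4_{n}.png',cv2.resize(ctrl.capture(n)[a:b,c:d,::-1],None,fx=5,fy=5,interpolation=cv2.INTER_CUBIC))"
```

```text
pos [591.5 174.2 150.1] psi 8.98 F [ 0.1  0.7 -0.2] t 4.35
d tool cm [ 0.34 -0.11 -0.79]
```

View pics/v4_scene.png

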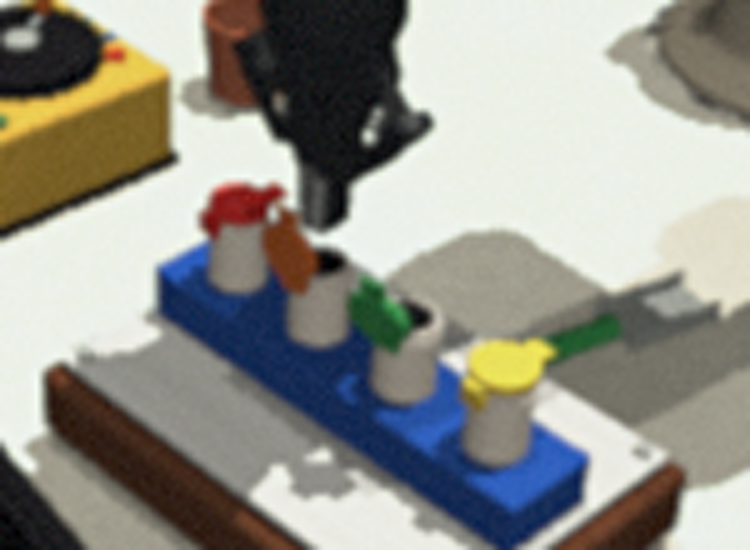

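Request:
apply_moves(
  commands=[
    [0,0,0,0.4,0],
    [0,0,0,0.4,0],
    [0,0,0,0.4,0],
    [0,0,0,0.2,0],
    [0,0,0,0,0],
  ],
)

```text
time_s: 4.82
eef_pos: [591.4, 174.2, 135.7]
ee_rot: [-0.0, 0.997, 0.078, -0.001]
force: [-0.1, 0.5, -0.9]
grip_width: -0.0
```

```bash
python3 -c "
from h import *
rel([594.7,175.8,158])
for n,a,b,c,d in(('scene',170,280,265,415),):
    cv2.imwrite(f'pics/v5_{n}.png',cv2.resize(ctrl.capture(n)[a:b,c:d,::-1],None,fx=5,fy=5,interpolation=cv2.INTER_CUBIC))"
```

```text
pos [591.4 174.2 135.7] psi 8.98 F [-0.1  0.5 -0.9] t 4.8167
d tool cm [ 0.35 -0.11 -2.23]
```

View pics/v5_scene.png

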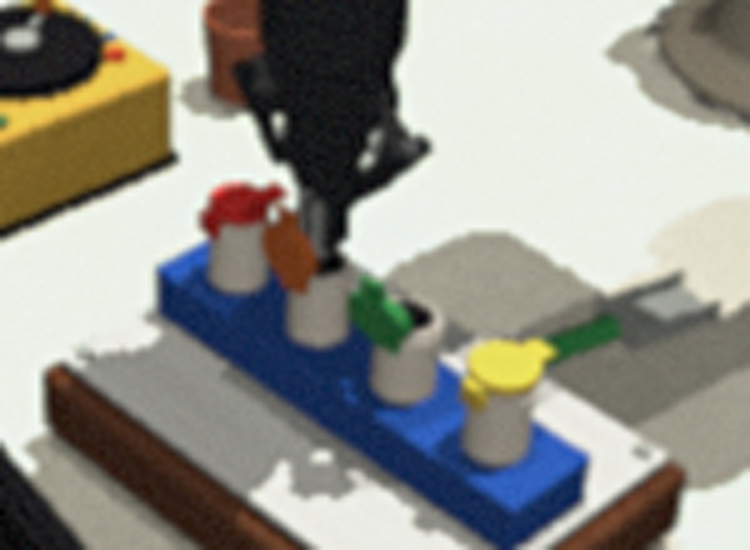

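Request:
apply_moves(
  commands=[
    [0,0,0,0.2,0],
    [0,0,0,0.2,0],
    [0,0,0,0,0],
  ],
)

```text
time_s: 5.12
eef_pos: [591.5, 174.2, 132.1]
ee_rot: [-0.0, 0.997, 0.078, -0.0]
force: [0.9, -0.3, -0.4]
grip_width: -0.004
```

Request:
apply_moves(
  commands=[
    [0,0,0,0.2,0],
    [0,0,0,0.2,0],
    [0,0,0,0,0],
  ],
)

```text
time_s: 5.37
eef_pos: [591.8, 174.3, 129.3]
ee_rot: [0.0, 0.997, 0.078, 0.0]
force: [-2.2, 0.0, 5.4]
grip_width: 0.003
```

Request:
apply_moves(
  commands=[
    [0,0,0,-2.4,0],
    [0,0,0,-2.4,0],
    [0,0,0,-2.4,0],
    [0,2.3,0.1,0,0],
    [0,2.3,0.1,0,0],
    [0,2.3,0.1,0,0],
    [0,0,0,0,0],
    [0,0,0,2,0],
    [0,0,0,1.4,0],
    [0,0,0,1.0,0],
    [0,0,0,0,0],
  ],
)

```text
time_s: 6.28
eef_pos: [659.2, 182.0, 154.1]
ee_rot: [0.0, 0.997, 0.078, -0.002]
force: [-0.4, 0.4, 0.6]
grip_width: -0.003
```

```bash
python3 -c "
from h import *
rel([594.7,175.8,158])
for n,a,b,c,d in(('scene',170,280,265,415),):
    cv2.imwrite(f'pics/v6_{n}.png',cv2.resize(ctrl.capture(n)[a:b,c:d,::-1],None,fx=5,fy=5,interpolation=cv2.INTER_CUBIC))"
```

```text
pos [659.2 182.  154.1] psi 8.99 F [-0.4  0.4  0.6] t 6.2833
d tool cm [-6.46 -0.4  -0.37]
```

View pics/v6_scene.png

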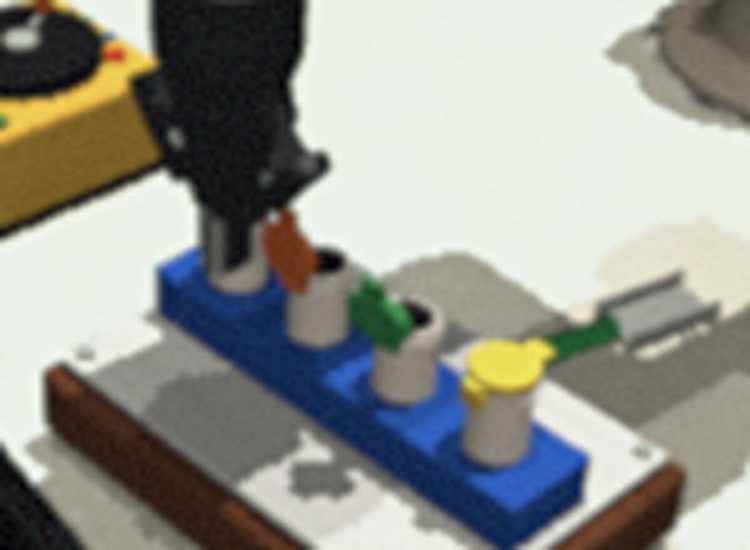

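Request:
apply_moves(
  commands=[
    [0,-1.2,-0.1,0,0],
    [0,-1.2,-0.1,0,0],
    [0,-1.2,-0.1,0,0],
    [0,-1.2,-0.1,0,0],
    [0,-1.2,0,0,0],
    [0,-1.0,0,0.2,0],
    [0,-0.3,0,0.6,0],
    [0,0,0,0.6,0],
    [0,0,0,0.3,0],
    [0,0,0,0,0],
  ],
)

```text
time_s: 7.17
eef_pos: [587.7, 174.5, 138.6]
ee_rot: [0.0, 0.997, 0.078, -0.001]
force: [-0.5, 0.5, -0.8]
grip_width: 0.0
```

```bash
python3 -c "
from h import *
rel([594.7,175.8,135])
for n,a,b,c,d in(('scene',170,280,265,415),):
    cv2.imwrite(f'pics/v7_{n}.png',cv2.resize(ctrl.capture(n)[a:b,c:d,::-1],None,fx=5,fy=5,interpolation=cv2.INTER_CUBIC))"
```

```text
pos [587.7 174.5 138.6] psi 8.98 F [-0.5  0.5 -0.8] t 7.1667
d tool cm [ 0.71 -0.01  0.36]
```

View pics/v7_scene.png

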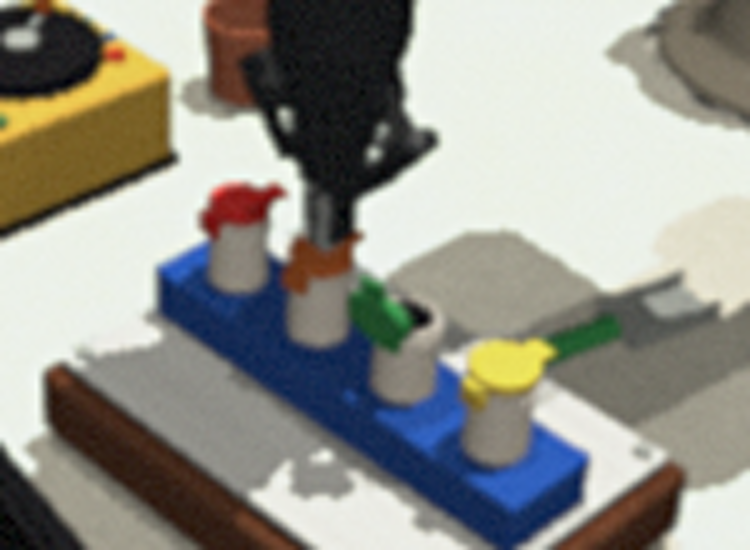

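Cap a (orange) has swung down, with the finger at (325,245) over it. Now I press it home.

Request:
apply_moves(
  commands=[
    [0,0,0,0.2,0],
    [0,0,0,0.2,0],
    [0,0,0,0.2,0],
    [0,0,0,0,0],
  ],
)

```text
time_s: 7.55
eef_pos: [588.2, 174.6, 136.9]
ee_rot: [0.0, 0.997, 0.078, 0.002]
force: [-9.6, -2.4, 22.7]
grip_width: 0.002
```

Request:
apply_moves(
  commands=[
    [0,0,0,-2.4,0],
    [0,0,0,-2.4,0],
    [0,0,0,-2.4,0],
    [0,0,0,0,-0.09],
    [0,0,0,0,0],
  ],
)

```text
time_s: 7.97
eef_pos: [588.2, 174.7, 206.8]
ee_rot: [0.0, 0.992, 0.125, 0.001]
force: [-0.8, 0.3, -0.5]
grip_width: 0.0
```

```bash
python3 -c "
from h import *
rel([649,254,200])
for n,a,b,c,d in(('scene',170,280,265,415),):
    cv2.imwrite(f'pics/v8_{n}.png',cv2.resize(ctrl.capture(n)[a:b,c:d,::-1],None,fx=5,fy=5,interpolation=cv2.INTER_CUBIC))"
```

```text
pos [588.2 174.7 206.8] psi 14.32 F [-0.8  0.3 -0.5] t 7.9667
d tool cm [ 7.85 -6.18  0.7 ]
```

View pics/v8_scene.png

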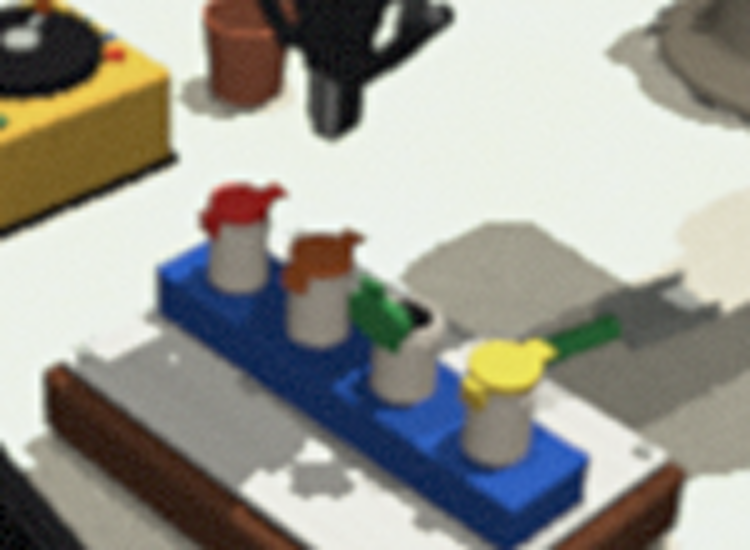

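Orange now lies flat at (320,255) like red at (238,205). Next is green, at (380,310). At 207 the tip clears its lip (188).

Request:
apply_moves(
  commands=[
    [0,2.6,-2.1,0,0],
    [0,2.6,-2.1,0,0],
    [0,2.6,-2.0,0,0],
    [0,0,0,0,0],
    [0,0,0,2.0,0],
    [0,0,0,2.0,0],
    [0,0,0,1.2,0],
    [0,0,0,0,0],
  ],
)

```text
time_s: 8.68
eef_pos: [646.4, 253.2, 149.1]
ee_rot: [0.0, 0.993, 0.122, -0.004]
force: [-0.5, 0.3, -1.4]
grip_width: 0.003
```

```bash
python3 -c "
from h import *
rel([577,237,155])
for n,a,b,c,d in(('scene',170,280,265,415),):
    cv2.imwrite(f'pics/v9_{n}.png',cv2.resize(ctrl.capture(n)[a:b,c:d,::-1],None,fx=5,fy=5,interpolation=cv2.INTER_CUBIC))"
```

```text
pos [646.4 253.2 149.1] psi 14.01 F [-0.5  0.3 -1.4] t 8.6833
d tool cm [-7.13 -0.11 -0.54]
```

View pics/v9_scene.png

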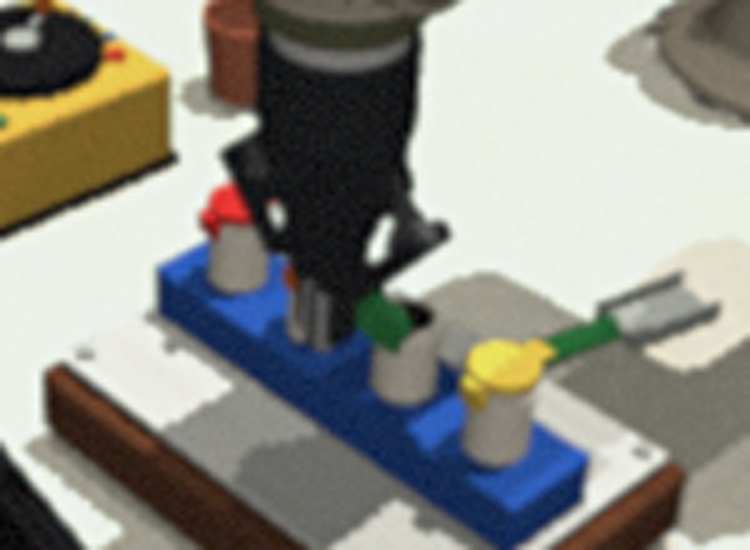

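Request:
apply_moves(
  commands=[
    [0,-1.2,0,-0.5,0],
    [0,-1.2,0,0,0],
    [0,-1.2,0,0,0],
    [0,-1.2,0,0,0],
    [0,-1.2,0,0,0],
    [0,-1.0,0,0.2,0],
    [0,-0.1,0,0.6,0],
    [0,0,0,0.6,0],
    [0,0,0,0.2,0],
    [0,0,0,0,0],
  ],
)

```text
time_s: 9.57
eef_pos: [579.4, 236.4, 141.6]
ee_rot: [0.0, 0.992, 0.123, -0.001]
force: [-0.3, -0.0, 0.7]
grip_width: 0.0
```

Request:
apply_moves(
  commands=[
    [0,0,0,0.2,0],
    [0,0,0,0.2,0],
    [0,0,0,0,0],
  ],
)

```text
time_s: 9.82
eef_pos: [579.3, 236.4, 138.0]
ee_rot: [0.0, 0.992, 0.123, -0.0]
force: [0.9, 0.3, 0.4]
grip_width: -0.001
```

Request:
apply_moves(
  commands=[
    [0,0,0,0.2,0],
    [0,0,0,0.2,0],
    [0,0,0,0.1,0],
    [0,0,0,0,0],
  ],
)

```text
time_s: 10.15
eef_pos: [579.5, 236.5, 137.0]
ee_rot: [0.0, 0.992, 0.123, 0.001]
force: [-9.9, -3.5, 21.9]
grip_width: 0.003
```

Request:
apply_moves(
  commands=[
    [0,0,0,-2.0,0],
    [0,0,0,-2.0,0],
    [0,0,0,-1.0,0],
    [0,0,0,0,0],
  ],
)

```text
time_s: 10.48
eef_pos: [580.1, 236.7, 185.8]
ee_rot: [-0.0, 0.992, 0.123, 0.002]
force: [-0.6, -0.1, 0.5]
grip_width: 0.001
```

```bash
python3 -c "
from h import *
rel([568,301,140])
for n,a,b,c,d in(('scene',170,280,265,415),):
    cv2.imwrite(f'pics/v10_{n}.png',cv2.resize(ctrl.capture(n)[a:b,c:d,::-1],None,fx=5,fy=5,interpolation=cv2.INTER_CUBIC))"
```

```text
pos [580.1 236.7 185.8] psi 14.14 F [-0.6 -0.1  0.5] t 10.4833
d tool cm [ 0.38 -6.53  4.58]
```

View pics/v10_scene.png

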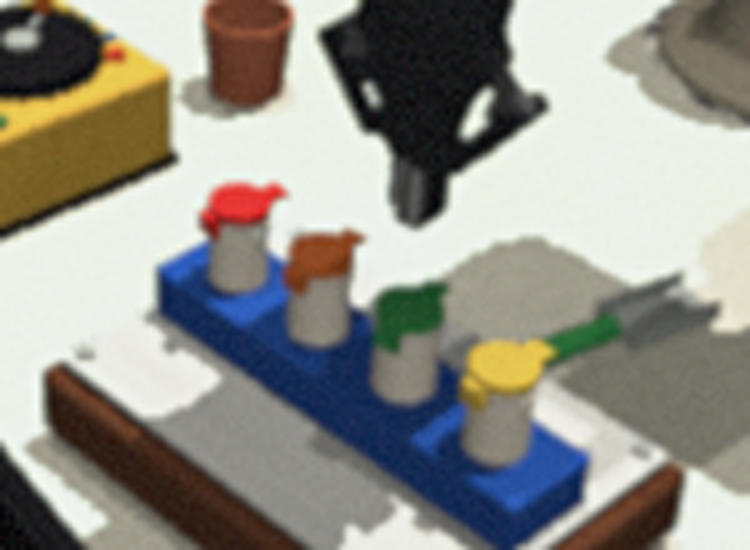

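Green is flat at (410,310), so all four caps look shut. I'll press yellow and red lightly as well, to be sure.

Request:
apply_moves(
  commands=[
    [0,0.1,-2.2,0,0],
    [0,0.1,-2.2,0,0],
    [0,0.1,-2.1,0,0],
    [0,0,0,2.0,0],
    [0,0,0,2.0,0],
    [0,0,0,0.3,0],
    [0,0,0,0,0],
  ],
)

```text
time_s: 11.12
eef_pos: [565.4, 300.1, 138.5]
ee_rot: [0.0, 0.992, 0.123, -0.002]
force: [0.2, -0.6, -0.0]
grip_width: 0.001
```

Request:
apply_moves(
  commands=[
    [0,0,0,0.3,0],
    [0,0,0,0.2,0],
    [0,0,0,0.2,0],
    [0,0,0,0,0],
  ],
)

```text
time_s: 11.45
eef_pos: [566.2, 300.1, 136.9]
ee_rot: [-0.0, 0.992, 0.123, 0.001]
force: [-10.5, -4.6, 22.8]
grip_width: 0.001
```

Now red, at a target of about (597,113).

Request:
apply_moves(
  commands=[
    [0,0,0,-2.0,0],
    [0,0,0,-2.0,0],
    [0,0,0,-2.0,0],
    [0,0,0,0,0],
  ],
)

```text
time_s: 11.78
eef_pos: [567.5, 300.4, 197.4]
ee_rot: [-0.001, 0.992, 0.123, 0.003]
force: [1.0, -0.4, 1.5]
grip_width: -0.001
```

```bash
python3 -c "
from h import *
rel([597,113,140])"
```

```text
pos [567.5 300.4 197.4] psi 14.13 F [ 1.  -0.4  1.5] t 11.7833
d tool cm [-1.75 18.9   5.73]
```

Request:
apply_moves(
  commands=[
    [0,-0.3,3.2,0,0],
    [0,-0.3,3.2,0,0],
    [0,-0.3,3.2,0,0],
    [0,-0.3,3.1,0,0],
    [0,-0.3,3.1,0,0],
    [0,-0.3,3.1,0,0],
    [0,0,0,0,0],
    [0,0,0,2.0,0],
    [0,0,0,2.0,0],
    [0,0,0,1.6,0],
    [0,0,0,0,0],
  ],
)

```text
time_s: 12.7
eef_pos: [594.9, 112.8, 138.0]
ee_rot: [0.0, 0.992, 0.123, 0.0]
force: [-0.7, -0.5, 1.6]
grip_width: -0.003
```

Request:
apply_moves(
  commands=[
    [0,0,0,0.3,0],
    [0,0,0,0.2,0],
    [0,0,0,0.2,0],
    [0,0,0,0,0],
  ],
)

```text
time_s: 13.03
eef_pos: [595.3, 112.9, 136.5]
ee_rot: [0.001, 0.992, 0.123, 0.002]
force: [-18.4, -2.5, 44.4]
grip_width: 0.001
```

Request:
apply_moves(
  commands=[
    [0,0,0,-2.3,0],
    [0,0,0,-2.3,0],
    [0,0,0,-2.3,0],
    [4,0,0,0,-0.12],
    [4,0,0,0,-0.12],
    [4,0,0,0,-0.12],
    [4,0,0,0,-0.1],
    [4,0,0,0,0],
  ],
)

```text
time_s: 13.7
eef_pos: [594.6, 112.9, 198.7]
ee_rot: [-0.0, 0.938, 0.348, -0.001]
force: [0.6, -0.5, 0.2]
grip_width: 0.471
```

```bash
python3 -c "
from h import *
rel([547.2,-220.6,160],40.5)
for n,a,b,c,d in(('scene',170,280,265,415),):
    cv2.imwrite(f'pics/v11_{n}.png',cv2.resize(ctrl.capture(n)[a:b,c:d,::-1],None,fx=5,fy=5,interpolation=cv2.INTER_CUBIC))"
```

```text
pos [594.6 112.9 198.7] psi 40.7 F [ 0.6 -0.5  0.2] t 13.7
d tool cm [-25.34  22.19   3.87] roll 0.004
```

View pics/v11_scene.png

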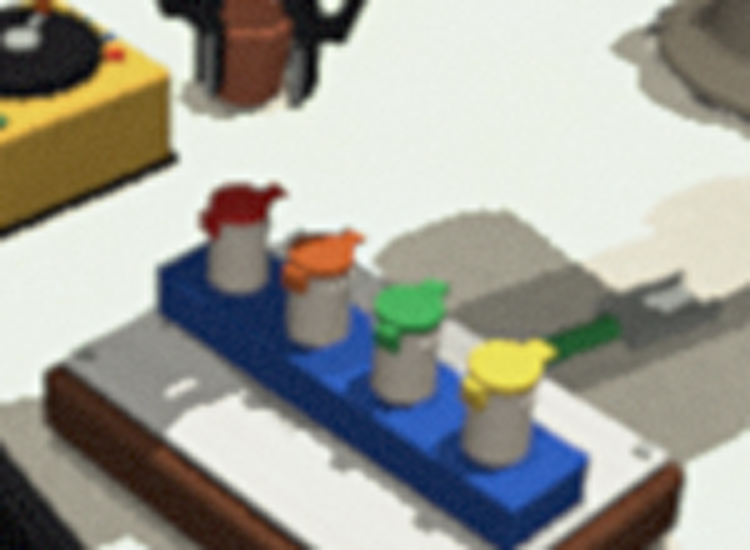

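Request:
apply_moves(
  commands=[
    [4,-2.3,2.0,0,0],
    [4,-2.3,2.0,0,0],
    [4,-2.3,2.0,0,0],
    [4,-2.3,2.0,0,0],
    [4,-2.3,2.0,0,0],
    [4,-2.3,2.0,0,0],
    [4,-2.3,2.0,0,0],
    [4,-2.3,2.0,0,0],
    [4,-2.3,2.0,0,0],
    [4,-2.3,2.0,0,0],
    [4,-2.3,2.0,0,0],
    [4,0,0.2,1.5,0],
  ],
)

```text
time_s: 14.75
eef_pos: [546.6, -225.6, 186.2]
ee_rot: [0.002, 0.94, 0.342, 0.001]
force: [1.1, -0.5, 0.2]
grip_width: 0.469
```

Request:
apply_moves(
  commands=[
    [4,0,0,1.5,0],
    [4,0,0,0,0],
  ],
)

```text
time_s: 14.92
eef_pos: [545.4, -220.3, 166.3]
ee_rot: [-0.002, 0.939, 0.344, -0.002]
force: [0.2, -0.1, -0.0]
grip_width: 0.468
```

```bash
python3 -c "
from h import *
rel([547.2,-220.6,90],40.5)
for n,a,b,c,d in(('scene',110,230,210,350),('top',140,260,340,450)):
    cv2.imwrite(f'pics/v12_{n}.png',cv2.resize(ctrl.capture(n)[a:b,c:d,::-1],None,fx=5,fy=5,interpolation=cv2.INTER_CUBIC))"
```

```text
pos [ 545.4 -220.3  166.3] psi 40.25 F [ 0.2 -0.1 -0. ] t 14.9167
d tool cm [0.12 0.18 7.63] roll -0.004
```

View pics/v12_scene.png

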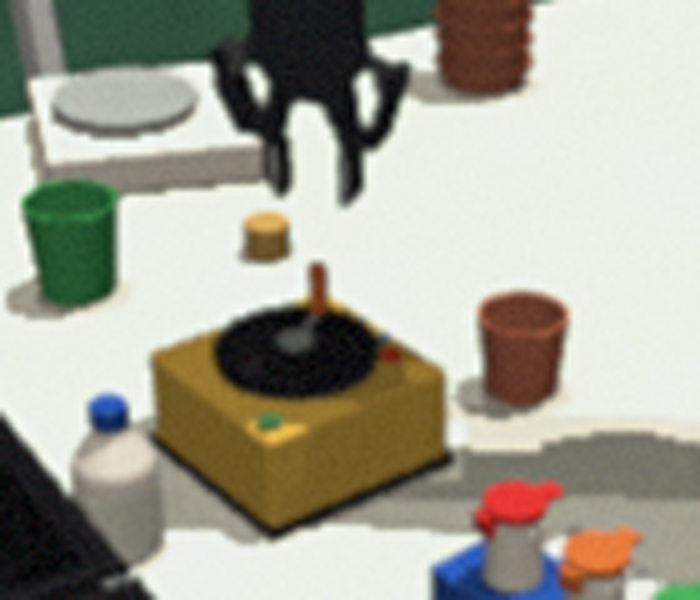

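View pics/v12_top.png

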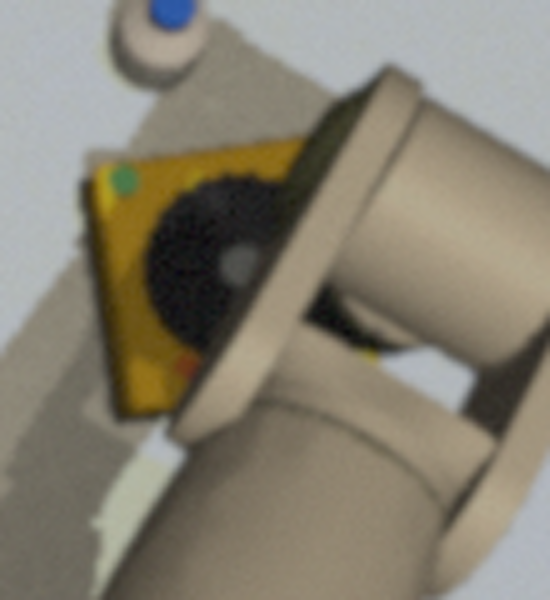

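```bash
python3 -c "
from h import *
f=lambda p:((proj('scene',p)-[210,110])*5).round()
print(f([545.4,-220.3,173]),f([547.2,-220.6,129]))"
```

```text
[[313. 208.]] [[313. 266.]]
```

Request:
apply_moves(
  commands=[
    [4,0.1,0.1,2.0,0],
    [4,0,0,2.0,0],
    [4,0,0,1.5,0],
    [4,0,0,1.0,0],
    [4,0,0,0.6,0],
    [4,0,0,0,0],
  ],
)

```text
time_s: 15.52
eef_pos: [548.1, -220.4, 98.2]
ee_rot: [-0.0, 0.938, 0.346, -0.0]
force: [0.1, 0.7, 1.1]
grip_width: 0.467
```

```bash
python3 -c "
from h import *
rel([547.2,-220.6,89],40.5)
for n,a,b,c,d in(('scene',110,230,210,350),):
    cv2.imwrite(f'pics/v13_{n}.png',cv2.resize(ctrl.capture(n)[a:b,c:d,::-1],None,fx=5,fy=5,interpolation=cv2.INTER_CUBIC))"
```

```text
pos [ 548.1 -220.4   98.2] psi 40.48 F [0.1 0.7 1.1] t 15.5167
d tool cm [-0.08 -0.05  0.92] roll -0.000
```

View pics/v13_scene.png

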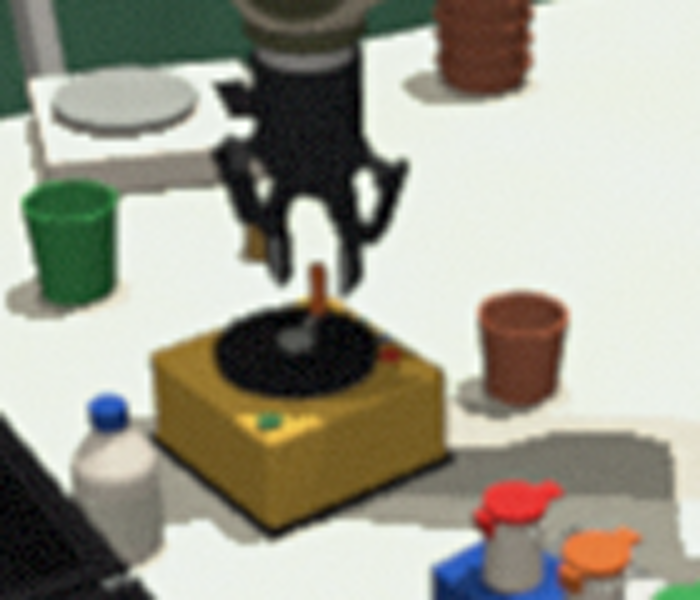

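Request:
apply_moves(
  commands=[
    [4,0,0,0.6,0],
    [4,0,0,0.4,0],
    [4,0,0,0,0],
    [1.0,0,0,0,0],
    [1.0,0,0,0,0],
    [1.0,0,0,0,0],
    [1.0,0,0,0,0],
    [1.0,0,0,0,0],
    [1.0,0,0,0,0],
  ],
  squeeze=40,
)

```text
time_s: 16.32
eef_pos: [547.6, -220.0, 88.8]
ee_rot: [-0.001, 0.938, 0.346, -0.001]
force: [-4.1, 4.7, 3.9]
grip_width: 0.152
```

```bash
python3 -c "
from h import *
rel([547.2,-220.6,89],40.5);print(ctrl.sense()['grip_width']*85.4,ctrl.sense()['wrist_torque'])
for n,a,b,c,d in(('scene',110,230,210,350),):
    cv2.imwrite(f'pics/v14_{n}.png',cv2.resize(ctrl.capture(n)[a:b,c:d,::-1],None,fx=5,fy=5,interpolation=cv2.INTER_CUBIC))"
```

```text
pos [ 547.6 -220.    88.8] psi 40.5 F [-4.1  4.7  3.9] t 16.3167
d tool cm [-0.06  0.02 -0.02] roll 0.000
12.948440688193095 [0.59531003 0.77422171 0.02551634]
```

View pics/v14_scene.png

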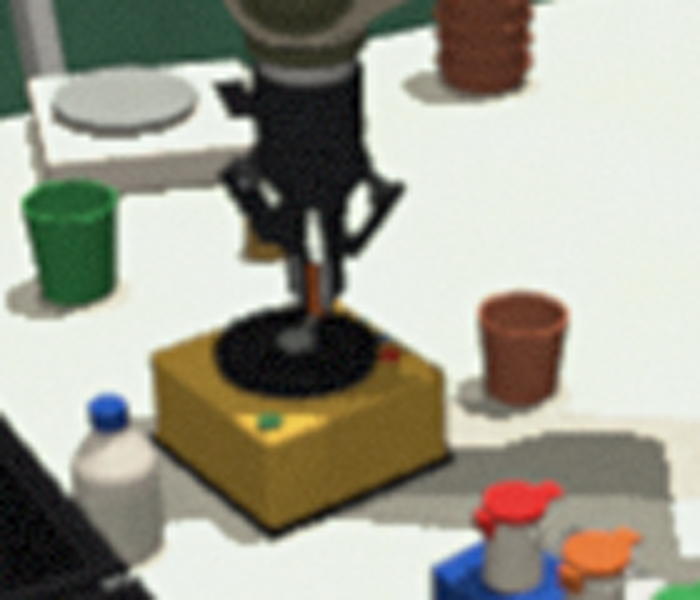

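Request:
apply_moves(
  commands=[
    [1.0,0.02,-0.45,0,0.1],
    [1.0,0.02,-0.45,0,0.1],
    [1.0,0.02,-0.45,0,0.1],
    [1.0,0.03,-0.45,0,0.1],
    [1.0,0,0,0,0],
  ],
)

```text
time_s: 16.78
eef_pos: [539.3, -205.3, 88.9]
ee_rot: [0.001, 0.988, 0.151, 0.0]
force: [-0.9, -4.9, -1.5]
grip_width: 0.144
```

```bash
python3 -c "
from h import *
rel([547.2,-220.6,89],40.5);s=ctrl.sense();print(s['grip_width']*85.4,s['wrist_torque'])
d=s['eef_pos'][:2]-[580.5,-191.5];print(np.linalg.norm(d),np.degrees(np.arctan2(d[1],d[0])))
for n,a,b,c,d in(('scene',110,230,210,350),):
    cv2.imwrite(f'pics/v15_{n}.png',cv2.resize(ctrl.capture(n)[a:b,c:d,::-1],None,fx=5,fy=5,interpolation=cv2.INTER_CUBIC))"
```

```text
pos [ 539.3 -205.3   88.9] psi 17.4 F [-0.9 -4.9 -1.5] t 16.7833
d tool cm [ 0.3  1.7 -0. ] roll -0.403
12.29309149122858 [-0.75959294  0.22706624  0.06140939]
43.44259182893176 -161.46671312971193
```

View pics/v15_scene.png

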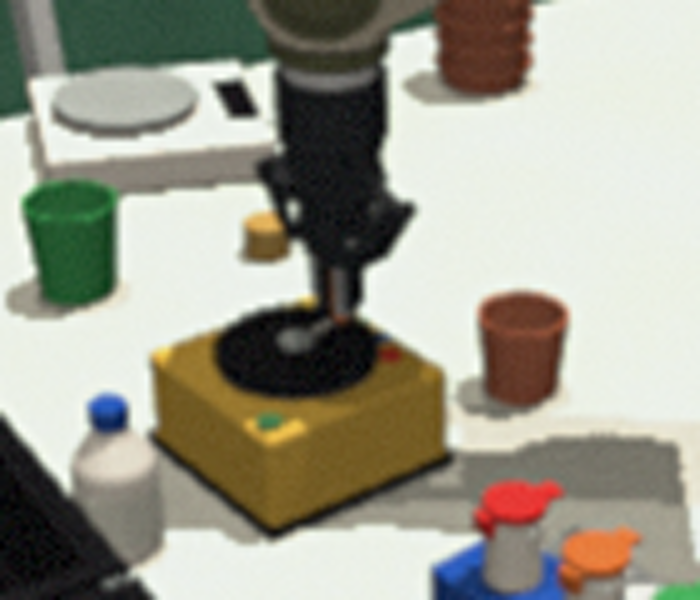

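The dial is following: the post is now at (340,300), near the first mark. I'll carry on round the arc.

Request:
apply_moves(
  commands=[
    [1.0,0.02,-0.45,0,0.1],
    [1.0,0.02,-0.45,0,0.1],
    [1.0,0.02,-0.45,0,0.1],
    [1.0,0.03,-0.45,0,0.1],
    [1.0,0.02,-0.45,0,0.1],
    [1.0,0.02,-0.45,0,0.1],
    [1.0,0.02,-0.45,0,0.1],
    [1.0,0.03,-0.45,0,0.1],
    [1.0,0,0,0,0],
    [1.0,0,0,0,0],
  ],
  squeeze=50,
)

```text
time_s: 17.67
eef_pos: [542.5, -172.0, 89.0]
ee_rot: [0.001, 0.97, -0.243, 0.0]
force: [-4.6, -9.9, 1.9]
grip_width: 0.145
```

```bash
python3 -c "
from h import *
rel([547.2,-220.6,89],40.5);s=ctrl.sense();print(s['grip_width']*85.4,s['wrist_torque'])
d=s['eef_pos'][:2]-[580.5,-191.5];print(np.linalg.norm(d),np.degrees(np.arctan2(d[1],d[0])))
for n,a,b,c,d in(('scene',110,230,210,350),('top',140,260,340,450)):
    cv2.imwrite(f'pics/v16_{n}.png',cv2.resize(ctrl.capture(n)[a:b,c:d,::-1],None,fx=5,fy=5,interpolation=cv2.INTER_CUBIC))"
```

```text
pos [ 542.5 -172.    89. ] psi -28.09 F [-4.6 -9.9  1.9] t 17.6667
d tool cm [2.71 4.07 0.01] roll -1.197
12.349104413076363 [-1.43894494  0.8685457  -0.06546774]
42.73883976317598 152.79016182663108
```

View pics/v16_scene.png

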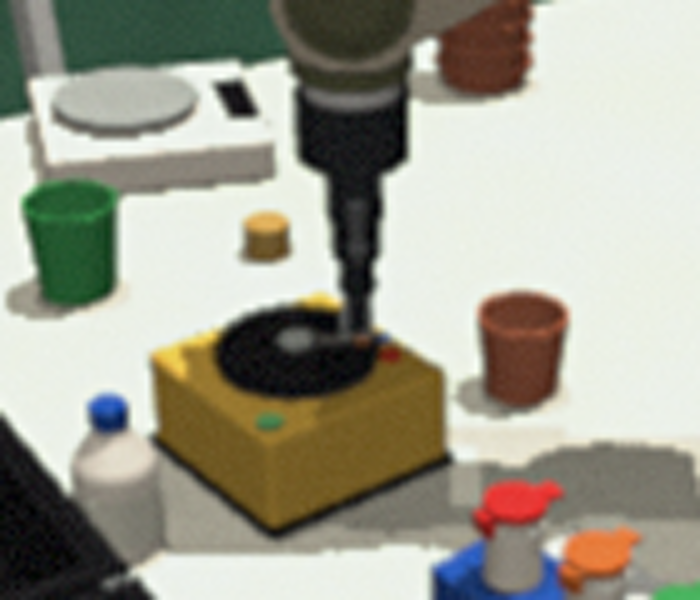

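View pics/v16_top.png

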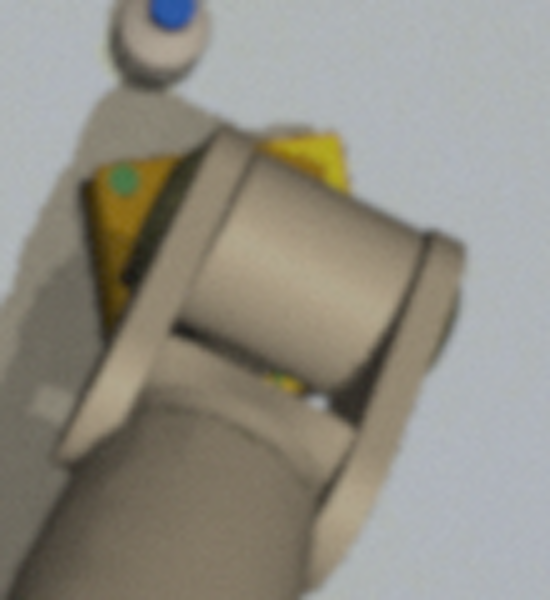

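```bash
python3 -c "
from h import *
C=onz('scene',(210+296/5,110+338/5),94);print(C)
for p in((361,340),(365,340)):
  H=onz('scene',(210+p[0]/5,110+p[1]/5),95);d=H-C;print(H,np.hypot(*d[:2]),np.degrees(np.arctan2(d[1],d[0])))
for th in(1.0,1.1,1.2,1.26):
  a=np.radians(-139.5)-th;print(th,((proj('scene',[580.2+45*np.cos(a),-192+45*np.sin(a),94])-[210,110])*5).round())
b=cv2.imread('pics/v16_scene.png')[270:420,200:460];cv2.imwrite('pics/c17.png',cv2.resize(b,None,fx=3,fy=3,interpolation=cv2.INTER_CUBIC))
"
```

```text
[ 576.50340565 -193.58833966   94.        ]
[ 541.00001422 -166.53830971   95.        ] 44.63401084047208 142.69622841413306
[ 538.6827402  -165.11550797   95.        ] 47.34030924653156 143.02617893557877
1.0 [[357. 332.]]
1.1 [[358. 335.]]
1.2 [[359. 339.]]
1.26 [[359. 340.]]
```

View pics/c17.png

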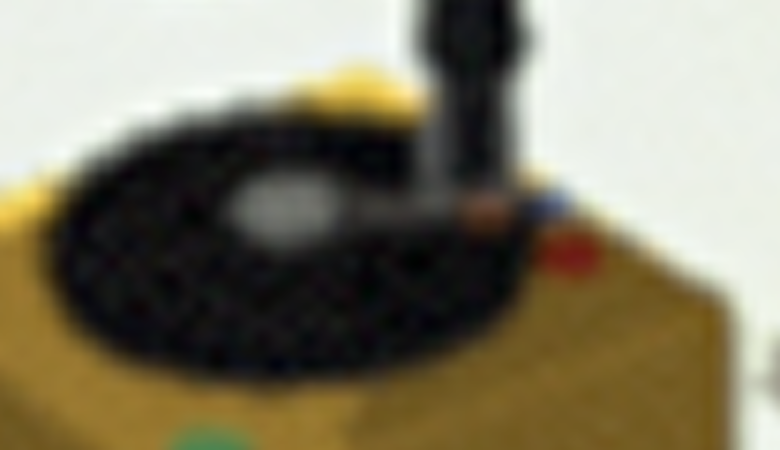

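Request:
apply_moves(
  commands=[
    [1.0,0.0,-0.15,0,0.03],
    [1.0,0,0,0,0],
    [1.0,0,0,0,0],
    [1.0,0,0,0,0],
    [1.0,0,0,0,0],
    [1.0,0,0,0,0],
    [1.0,0,0,0,0],
  ],
)

```text
time_s: 18.35
eef_pos: [543.0, -170.9, 88.9]
ee_rot: [0.002, 0.966, -0.257, 0.0]
force: [-5.0, -9.8, 1.5]
grip_width: 0.143
```

```bash
python3 -c "
from h import *
rel([547.2,-220.6,89],40.5);s=ctrl.sense();print(s['grip_width']*85.4,s['dq'].round(3))
d=s['eef_pos'][:2]-[580.5,-191.5];print(np.linalg.norm(d),np.degrees(np.arctan2(d[1],d[0])))
im=ctrl.capture('scene');cv2.imwrite('pics/c18.png',np.hstack([cv2.resize(im[160:200,245:305,::-1],None,fx=6,fy=6,interpolation=cv2.INTER_CUBIC),cv2.resize(im[195:275,310:380,::-1],(360,240*1),interpolation=cv2.INTER_CUBIC)]))
"
```

```text
pos [ 543.  -170.9   88.9] psi -29.8 F [-5.  -9.8  1.5] t 18.35
d tool cm [2.83 4.11 0.  ] roll -1.227
12.215562326794375 [ 0.001  0.001  0.001  0.     0.001 -0.   ]
42.751263161857416 151.18811871153977
```

View pics/c18.png

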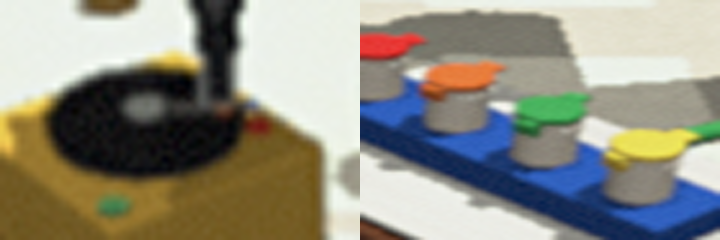

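```bash
python3 -c "
from rig import ctrl
print(ctrl.finish_job()); s=ctrl.sense(); print(s['eef_pos'],s['force'],s['grip_width'],s['time_s'])"
```

```text
the job is handed in; nothing more can be done
None
the job is handed in; nothing more can be done
```

I shut the two open caps, orange and green, and pressed yellow and red as well. I then turned the dial to the third mark and handed the job in at about 18.4 s with the gripper still holding the handle; no verdict was reported.

**Caps:** each press stopped at the same fingertip height, about 148 mm, against 149 mm expected for a shut cap's top. Press forces were 22–44 N. The last pictures show all four caps lying flat.

**Dial:** I pinched the handle with a 50 N grip at about 12 mm opening and took it 1.22 rad round its arc. The post in the picture agrees with about 1.2 rad, to within roughly 0.05 rad. I had no direct reading of the joint. The arm was still, with the spring pushing back at about 11 N.

**Checks that disagreed:**
- **Fingertip height:** the real fingertips were about 22 mm higher than the reported TCP and its 11 mm tip distance imply. My first sweep therefore passed over the orange cap without moving it. I found the difference by touching that vial's rim and corrected all later heights.
- **Handle radius:** I measured about 43 mm from the dial's axis, against the 45 mm stated.

I saw no bystander touched or moved, but I did not re-measure their positions at the end.

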